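Key and sprocket on the storage-lift drive

ROBOT

A 6-joint arm with a two-finger parallel gripper is mounted at the origin on the work surface. World frame = base frame: x ahead of the robot, y to its left, z up, the work surface at z = 0. Lengths are in m, angles in degrees, forces in N, time in s.
With the tool pointing down it reaches from about 0.35 to 0.875 m from the base axis. Payload 4.2 kg.
Tool frame: the origin (TCP) lies on the centre line of the jaws, within the pads' length; the fingertips stand 11 mm ahead of it and the grasp point (between the pads) lies 8 mm behind it; z points along the fingers, y is the line along which they close (so a half turn about z gives the same grasp; the last joint's range is limited). The gripper opens to 87 mm and grips with 3 to 60 N. Pads are 19 mm wide; open, the fingers measure 117 mm over their backs; the gripper's body (75 mm by 190 mm) begins 51 mm behind the grasp point.
Start: joints at [-50.386, 22.042, 0.453, 0, -68.411, -14.817], TCP at [0.262, -0.567, 0.234] pointing down, gripper open.
Joint ranges: [-179.83, 179.83], [-69.29, 118.12], [-61.27, 80.66], [-181.25, 117.63], [-171.15, -9.14], [-177.46, 177.46]. Speed limits (degrees/s): [159.86, 159.86, 180, 180, 180, 180].

INTERFACE

Orientations are given as a 3x3 rotation matrix whose columns are the frame's x, y, z axes.
In Python, from station import r gives the robot as it stands.
- The arm moves only by the tool servo_tool, never from a script. Its argument "commands" is a list that holds one entry, the list of rows, each a list of 7 numbers: the closure, from 0 (fully open) to 1 (shut), then the shift along the tool's x, y, z in mm, then the turn, a rotation vector about the tool's x, y, z in rad. In form: [[[claw, x, y, z, ax, ay, az], ...]]. A call has exactly 5 rows; each row is the pose to reach, as a shift and turn from the pose commanded when the call began, along the tool's axes at that moment; what a row does not reach only later rows make up. A row lasts 1/10 s, in which the tool goes at most 50 mm and 8.59 degrees, less where a joint would pass 70% of its speed; a pose out of reach is approached as far as the arm can. A call with a gripper value outside its range is refused whole. The fingers move at their own pace and stop on an object; the grip force is fixed at half the most. Time passes only in rows, so rows that repeat a pose let the fingers close, or fill a call up. It gives the time, the measured TCP pose, the force, the opening and the grip force at its end, in the units of the state.
- r.sense(): the state, without advancing time (a new reading comes with each control period).
- r.capture(name): name is "side" or "top"; returns a dict with "pixels" (400x640x3 uint8, red, green, blue), "camera_matrix" (3x3 intrinsics, pixels), "dist" ([k1, k2, p1, p2, k3] as OpenCV has them; the pictures are not rectified), "R" (3x3) and "t" (3): a world point X has camera coordinates R X + t. Camera axes: x right, y down, z forward; pixel columns grow to the right and rows downward; lengths in m; the calibration is good to about 2 mm. A picture is of the moment at which its call begins. There is no depth.
- r.finish_job(): hands the job in; it is judged then, once.
The state is a dict: "time_s": time; "joints": joint angles; "joint_velocities": joint speeds; "effort": joint torques, N m; "tcp_pos": TCP position; "ee_rot": TCP orientation; "wrist_force": force on the tool from outside, world axes, zero at the start; "moment": the same for the moment, N m; "gripper_width": opening from 0.0 (shut) to 1.0 (fully open); "gripper_force": force on a finger pad.
Only numpy, scipy, OpenCV 4.12 (cv2) and the standard library are available. Lean on these libraries where they do the work, as an engineer would, in place of code of your own. Each camera call takes 0.05 s, during which the arm holds its last target. There are 200 camera calls.

TASK

The storage-lift drive on the counter needs its sprocket back. First drop the loose flat steel key into the slot across the top of the drive's shaft, flat on the slot's floor with both ends sticking out evenly, then take the sprocket whose bore has the keyway and slide it down over shaft and key until it sits fully home on the collar. Let go of both, and leave the other sprocket, with the plain round bore, where it lies.

Things in the scene. Friction and masses are not known exactly. Their poses are not given: they have to be found in the camera images.
- drive: (mm; d = diameter) Fixed grey gearbox 110x110, 50 high; motor (top 54) along +x. Upright shaft d32 on a dark collar d48 whose top is at z 56; shaft top z 102, last 6 mm tapered to d25. Slot across its top along x: 14 wide (bevelled mouth 19), floor z 80. Origin: shaft axis at counter height, z up. Slot same after half a turn.
- key: (mm) Loose flat steel bar 50 long (x), 8 wide (y), 14 high (z), 45 g, lying on the counter. Origin: centre of its underside. In the slot each end sticks out 9 mm past the shaft, so it can be held by its two ends while lowered in. Either end first. (The round headed clevis pin nearby is not the key.)
- sprocket: (mm) Loose steel sprocket lying boss up: toothed plate d110, 10 thick; boss d70 with two flats 52 apart facing +y and -y (46 long), boss top 42 above the underside. Through bore d39 with a keyway both sides along x, 22 wide (y), 60 end to end (x), full height. 0.35 to 0.65 kg. Origin: centre of underside, z up. Same after half a turn.
- plain_sprocket: Bystander: sprocket of the same outside shape and size, but its 39 mm bore is plain round, with no keyway. Origin: centre of its underside. It lies on the other side (left or right, varies) from the keyed one.
There are look-alikes about, which are no part of the job. What is shaped like the key but green is not meant.

How it is judged:
By the outcome, as a careful person would: the job done as asked, in the order asked, and still so for the second after the job is handed in, with the robot touching nothing.
It also fails if it takes over 56 s, if anything falls off the work surface, if the arm or the gripper's body presses on something with over 40 N, if the wrist force passes 120 N, or if a joint passes its speed limit or range.

## Working session

There is one attempt and no reset: what is moved stays moved. The work goes in short steps, Python scripts to look and compute and a tool call to move; the robot and the scene stay as the last step left them, time stands still between calls to the robot, and variables do not carry over. Pictures are saved under pics/ and viewed, at most 10 in all, crops included, and the job is handed in when it is done.

Besides the shell and the picture viewer there is one more tool, called as name([rows], argument=value, ...), one row to a line, values as JSON. servo_tool: Moves the arm, as the interface text tells. Its arguments: {"type":"object","properties":{"commands":{"type":"array","items":{"type":"array","items":{"type":"array","items":{"type":"number"}}}}},"required":["commands"]}

```bash
mkdir -p pics; ls; python3 - <<'E'
from station import r
import cv2,pickle
d={}
for n in("side","top"):
    c=r.capture(n);d[n]=c;cv2.imwrite(f"pics/{n}0.png",c["pixels"][:,:,::-1])
    print(n,c["camera_matrix"],c["dist"],c["R"],c["t"], -c["R"].T@c["t"])
pickle.dump(d,open("c0.pkl","wb"))
s=r.sense();print(s["tcp_pos"],s["ee_rot"],s["time_s"])
E
```

```text
pics
side [[445.14038644   0.         323.83155929]
 [  0.         445.14038644 196.89143314]
 [  0.           0.           1.        ]] [0.01672861 0.         0.         0.         0.        ] [[ 0.83667661 -0.54723024 -0.0226122 ]
 [-0.34611154 -0.4962809  -0.79618595]
 [ 0.42447502  0.67397651 -0.60462932]] [-0.45001606  0.20991077  0.60575891] [ 0.19204093 -0.55035497  0.52321175]
top [[439.4539594    0.         325.84259218]
 [  0.         439.4539594  204.59371676]
 [  0.           0.           1.        ]] [-0.07708994  0.          0.          0.          0.        ] [[ 2.76758347e-02 -9.99613017e-01  2.80426426e-03]
 [-9.97187113e-01 -2.78039351e-02 -6.96046158e-02]
 [ 6.96556496e-02 -8.70010343e-04 -9.97570716e-01]] [-0.01630504  0.52573963  0.85930562] [ 0.46485655 -0.0009335   0.89385776]
[ 0.26194519 -0.56689373  0.23258072] [[-9.07858505e-01 -4.19275793e-01 -8.62197668e-04]
 [-4.19276674e-01  9.07856916e-01  1.70023853e-03]
 [ 6.98832566e-05  1.90507538e-03 -9.99998183e-01]] 0.1
```

View pics/top0.png

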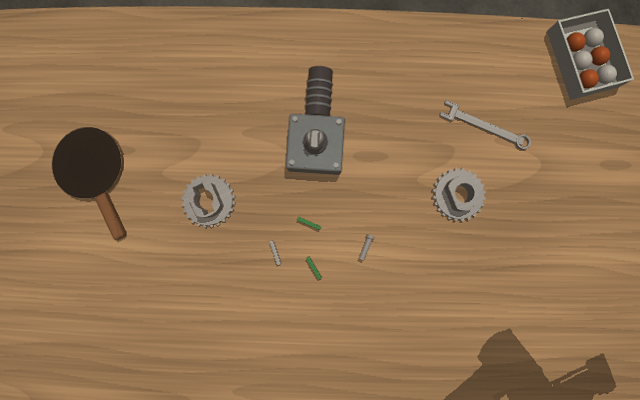

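View pics/side0.png

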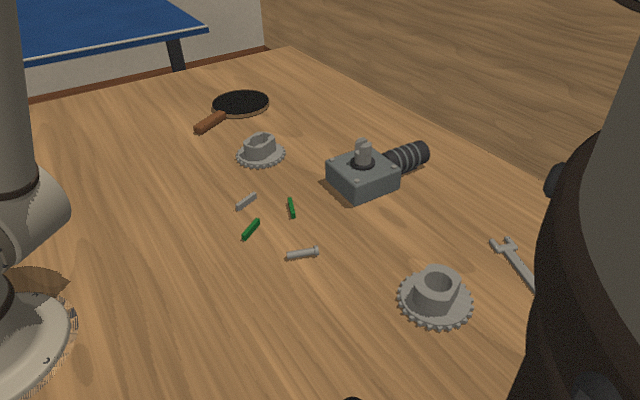

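The top view shows these candidates:
- **Key:** the grey bar at (275,253). The look-alikes are the headed clevis pin at (366,248) and the green bars at (308,224) and (314,268).
- **Sprocket:** the keyed one at (208,202), with notches visible in its bore. The plain one is at (459,195).
- **Drive:** shaft at (315,142).

The side view agrees, with the key at (246,201) and the keyed sprocket at (260,150). I'll check this choice in one close crop.

```bash
cat > h.py <<'E'
import numpy as np,cv2
def ray(c,px,z):
    """pixels (N,2) -> world points on plane z"""
    u=cv2.undistortPoints(np.asarray(px,float).reshape(-1,1,2),c["camera_matrix"],np.array(c["dist"],float)).reshape(-1,2)
    d=np.c_[u,np.ones(len(u))]@c["R"]; o=-c["R"].T@c["t"]
    return o+d*((z-o[2])/d[:,2])[:,None]
def proj(c,X):
    return cv2.projectPoints(np.asarray(X,float).reshape(-1,1,3),cv2.Rodrigues(c["R"])[0],c["t"],c["camera_matrix"],np.array(c["dist"],float))[0].reshape(-1,2)
def grey(c,win,smax=60,vmin=60,vmax=255):
    x0,y0,x1,y1=win; h=cv2.cvtColor(c["pixels"],cv2.COLOR_RGB2HSV)
    m=((h[...,1]<smax)&(h[...,2]>vmin)&(h[...,2]<=vmax)).astype(np.uint8)
    o=np.zeros_like(m);o[y0:y1,x0:x1]=m[y0:y1,x0:x1];return o
def biggest(m):
    k=cv2.findContours(m,cv2.RETR_EXTERNAL,cv2.CHAIN_APPROX_NONE)[0]
    return max(k,key=cv2.contourArea).reshape(-1,2)
def rect(P):
    (cx,cy),(w,h),a=cv2.minAreaRect((P[:,:2]*1000).astype(np.float32))
    if w<h:w,h,a=h,w,a+90
    return np.round([cx,cy,w,h,(a+90)%180-90],1)
E
python3 - <<'E'
import pickle,cv2,numpy as np
from h import *
d=pickle.load(open("c0.pkl","rb"));t=d["top"];s=d["side"]
im=cv2.resize(t["pixels"][120:290,175:375,::-1],None,fx=3.5,fy=3.5,interpolation=cv2.INTER_CUBIC);cv2.imwrite("pics/crop1.png",im)
print("key top",rect(ray(t,biggest(grey(t,(260,232,292,272))),.010)))
print("key side",rect(ray(s,biggest(grey(s,(228,185,262,215))),.007)))
k=biggest(grey(t,(170,165,245,240)));(c,rr)=cv2.minEnclosingCircle(k.astype(np.float32));print("spr",c,rr,ray(t,[c],.008))
k=biggest(grey(t,(270,100,360,190)));print("box",rect(ray(t,k,.05)))
for z in(.05,):
  h=cv2.cvtColor(t["pixels"],cv2.COLOR_RGB2HSV);print(h[140,300],h[140,316],h[142,327],h[142,307],h[205,190],h[253,275])
E
```

```text
key top [427.6  98.2  49.4   8.3  20.5]
key side [425.9 100.5  60.6  20.4  21.6]
spr (207.8773956298828, 200.26589965820312) 26.915958404541016 [[0.52884298 0.23815309 0.008     ]]
box [645.   23.  110.7 108.1  -2.3]
[ 24  11 115] [ 18  26 166] [17 22 80] [15 47 65] [ 18  33 116] [ 16  28 157]
```

View pics/crop1.png

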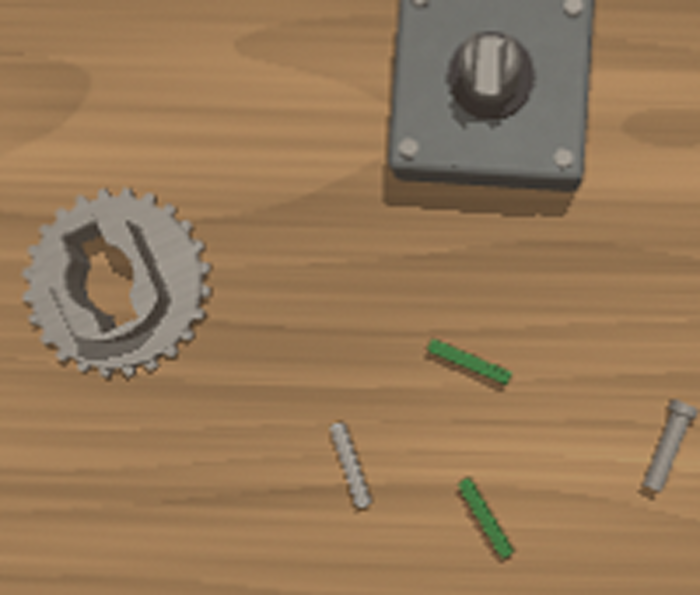

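The crop confirms the choice: the grey key at crop (350,465), and the sprocket with the two-sided keyway at crop (115,282). One more zoom on the sprocket boss and shaft top will give the yaw angles.

```bash
python3 - <<'E'
import pickle,cv2,numpy as np
d=pickle.load(open("c0.pkl","rb"));t=d["top"]["pixels"][...,::-1];s=d["side"]["pixels"][...,::-1]
f=lambda a,x,y,w,h,k:cv2.resize(a[y:y+h,x:x+w],None,fx=k,fy=k,interpolation=cv2.INTER_CUBIC)
cv2.imwrite("pics/m.png",np.hstack([f(t,178,170,40,60,10)*1,f(t,295,115,40,60,10)])[:600])
E
```

```text
(no output)
```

View pics/m.png

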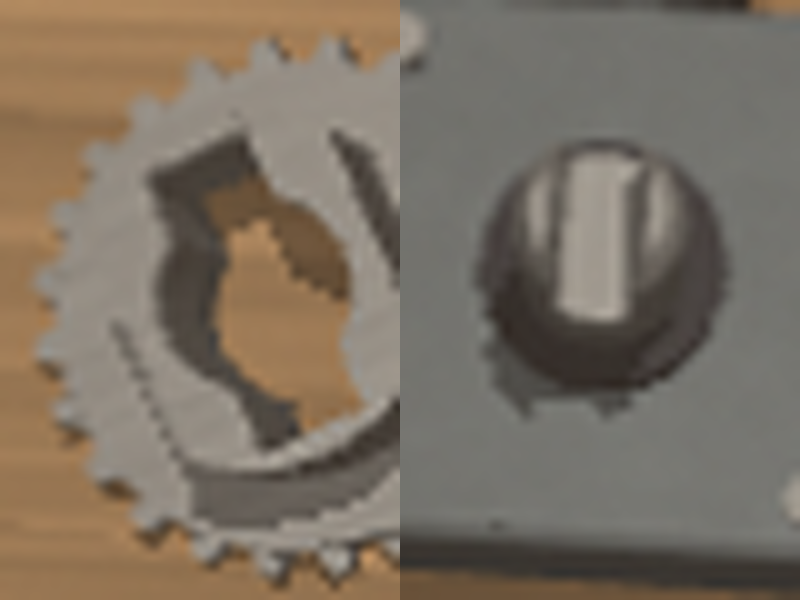

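```bash
python3 - <<'E'
import pickle,numpy as np
from h import *
t=pickle.load(open("c0.pkl","rb"))["top"]
S=lambda p:ray(t,np.array(p)/10+[177.5,169.5],.042)[:,:2]*1000
F=lambda p:ray(t,(np.array(p)-[400,0])/10+[294.5,114.5],.08)[:,:2]*1000
def an(a,b):v=a-b;return np.degrees(np.arctan2(v[1],v[0]))
p=S([(148,180),(258,442),(115,325),(188,465),(335,135),(395,275),(245,132)]);print(p.round(1))
print(an(p[0],p[1]),an(p[2],p[3]),an(p[4],p[5]),an(p[0],p[6])-90)
q=F([(598,152),(591,320),(558,318),(628,318)]);print(q.round(1),an(q[0],q[1]),(q[0]+q[1])/2)
E
```

```text
[[550.6 261.1]
 [499.9 236.8]
 [522.  266.2]
 [495.  250.4]
 [560.5 224.4]
 [533.3 211.3]
 [560.6 242.3]]
25.558988229418727 30.33719903924463 25.78786195938414 27.929208688984133
[[662.4  24. ]
 [630.3  24.3]
 [630.5  30.5]
 [630.8  17.4]] -0.6170538873077532 [646.33292416  24.16957114]
```

```bash
cat > plan.py <<'E'
import numpy as np
from station import r
def now():
    s=r.sense();R=np.array(s["ee_rot"]);p=np.array(s["tcp_pos"])*1000
    print("t",round(s["time_s"],2),"tcp",p.round(1),"yaw",np.degrees(np.arctan2(R[1,1],R[0,1])).round(2),"tilt",R[:2,2].round(4),"F",np.round(s["wrist_force"],1),"w",round(s["gripper_width"]*87,1),"gf",s["gripper_force"],"j6",np.round(s["joints"],0))
    return np.r_[p,np.degrees(np.arctan2(R[1,1],R[0,1]))]
def plan(a,*T):
    """last-row shift (mm) and turn (rad) for successive calls through x,y,z,yaw targets"""
    for b in T:
        b=np.array(b,float);d=b-a;c,s=np.cos(np.radians(a[3])),np.sin(np.radians(a[3]))
        w=(d[3]+180)%360-180
        print("x %.1f y %.1f z %.1f az %.4f"%(-s*d[0]+c*d[1],c*d[0]+s*d[1],-d[2],-np.radians(w)), "per row max",np.linalg.norm(d[:3])/5);a=b
E
python3 - <<'E'
from plan import *
a=now();a[2]=234
plan(a,(310,-370,200,140),(365,-150,160,170),(415,50,130,200.5),(428,98.8,60,200.5))
E
```

```text
t 0.1 tcp [ 261.9 -566.9  232.6] yaw 114.79 tilt [-0.0009  0.0017] F [ 0.4  0.1 -0.4] w 87.4 gf 0.0 j6 [-50.  22.   0.  -0. -68. -15.]
x -126.2 y 158.6 z 34.0 az -0.4400 per row max 41.10104924579341
x -203.9 y 99.3 z 40.0 az -0.5236 per row max 46.05431575867782
x -205.6 y -14.5 z 30.0 az -0.5323 per row max 41.66533331199932
x -41.2 y -29.3 z 70.0 az -0.0000 per row max 17.26318626441828
```

servo_tool([
  [[0,-25,32,7,0,0,-0.088],[0,-50,64,14,0,0,-0.176],[0,-76,95,20,0,0,-0.264],[0,-101,127,27,0,0,-0.352],[0,-126,159,34,0,0,-0.44]],
])

```text
time_s: 0.6
tcp_pos: [0.3097, -0.3685, 0.1989]
ee_rot: [[-0.64, -0.768, -0.0], [-0.768, 0.64, 0.0], [-0.0, 0.001, -1.0]]
wrist_force: [0.7, 0.5, 0.5]
gripper_width: 0.999
gripper_force: 0.0
```

servo_tool([
  [[0,-41,20,8,0,0,-0.105],[0,-82,40,16,0,0,-0.21],[0,-122,60,24,0,0,-0.315],[0,-163,80,32,0,0,-0.42],[0,-204,99,40,0,0,-0.524]],
])

```text
time_s: 1.1
tcp_pos: [0.3649, -0.1485, 0.1593]
ee_rot: [[-0.169, -0.986, 0.0], [-0.986, 0.169, 0.0], [-0.0, -0.0, -1.0]]
wrist_force: [0.6, -0.1, 0.2]
gripper_width: 0.999
gripper_force: 0.0
```

servo_tool([
  [[0,-41,-3,6,0,0,-0.106],[0,-82,-6,12,0,0,-0.212],[0,-123,-9,18,0,0,-0.318],[0,-165,-12,24,0,0,-0.424],[0,-206,-15,30,0,0,-0.532]],
])

```text
time_s: 1.6
tcp_pos: [0.4154, 0.0518, 0.1293]
ee_rot: [[0.355, -0.935, -0.0], [-0.935, -0.355, -0.0], [0.0, 0.0, -1.0]]
wrist_force: [1.1, -0.6, -0.1]
gripper_width: 1.004
gripper_force: 0.0
```

servo_tool([
  [[0,-10,-8,14,0,0,0],[0,-20,-15,28,0,0,0],[0,-30,-22,42,0,0,0],[0,-41,-29,70,0,0,0],[0,-41,-29,70,0,0,0]],
])

```text
time_s: 2.1
tcp_pos: [0.4267, 0.0985, 0.0569]
ee_rot: [[0.351, -0.936, -0.006], [-0.936, -0.351, -0.003], [0.001, 0.007, -1.0]]
wrist_force: [-1.5, 0.0, 0.2]
gripper_width: 1.001
gripper_force: 0.0
```

```bash
python3 - <<'E'
from plan import *
import cv2
a=now();plan(a,(428,98.8,13,200.5))
c=r.capture("side")["pixels"][120:300,150:350,::-1];cv2.imwrite("pics/k1.png",cv2.resize(c,None,fx=3,fy=3))
E
```

```text
t 2.1 tcp [426.7  98.5  56.9] yaw -159.44 tilt [-0.0058 -0.0034] F [-1.5  0.   0.2] w 87.1 gf 0.0 j6 [ 34.  18. -38.  -0. -35. -14.]
x 0.1 y -1.4 z 43.9 az 0.0011 per row max 8.776903301781537
```

View pics/k1.png

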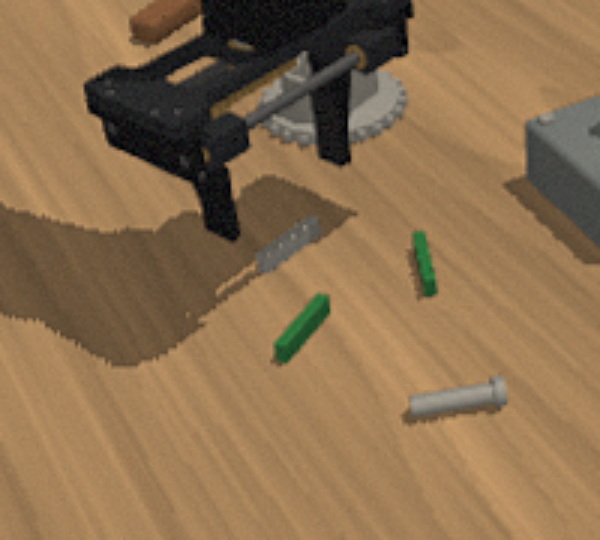

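The fingers straddle the key lengthwise: the key is at crop (290,243), with the fingertips at (225,235) and (335,160) above its two ends. Descend and close.

servo_tool([
  [[0,0,-1,12,0,0,0],[0,0,-1,24,0,0,0],[0,0,-1,35,0,0,0],[0,0,-1,44,0,0,0],[0,0,-1,44,0,0,0]],
])

```text
time_s: 2.65
tcp_pos: [0.4289, 0.0984, 0.0153]
ee_rot: [[0.35, -0.937, -0.001], [-0.937, -0.35, -0.001], [0.0, 0.001, -1.0]]
wrist_force: [-0.6, 0.5, -0.0]
gripper_width: 0.997
gripper_force: 0.0
```

```bash
python3 -c "
from plan import *
a=now()"
```

```text
t 2.65 tcp [428.9  98.4  15.3] yaw -159.52 tilt [-0.0011 -0.0007] F [-0.6  0.5 -0. ] w 86.8 gf 0.0 j6 [ 34.  22. -40.  -0. -28. -14.]
```

servo_tool([
  [[0.2,0,0,1,0,0,0],[1,0,0,1,0,0,0],[1,0,0,1,0,0,0],[1,0,0,1,0,0,0],[1,0,0,1,0,0,0]],
])

```text
time_s: 3.15
tcp_pos: [0.4294, 0.0991, 0.0148]
ee_rot: [[0.35, -0.937, 0.0], [-0.937, -0.35, 0.0], [-0.0, -0.0, -1.0]]
wrist_force: [-0.3, -0.5, -0.1]
gripper_width: 0.629
gripper_force: 0.0
```

servo_tool([
  [[1,0,0,0,0,0,0],[1,0,0,0,0,0,0],[1,0,0,0,0,0,0],[1,0,0,-5,0,0,0],[1,0,0,-10,0,0,0]],
])

```text
time_s: 3.65
tcp_pos: [0.4293, 0.0989, 0.0248]
ee_rot: [[0.35, -0.937, -0.0], [-0.937, -0.35, -0.0], [0.0, 0.0, -1.0]]
wrist_force: [-0.0, -0.1, -0.5]
gripper_width: 0.569
gripper_force: 30.0
```

```bash
python3 -c "
from plan import *
a=now();plan(a,(428,98.8,150,190),(540,60,165,178),(644.5,23.5,150,178),(645.5,23.5,125,178))"
```

```text
t 3.65 tcp [429.3  98.9  24.8] yaw -159.48 tilt [-0.0002 -0.0002] F [-0.  -0.1 -0.5] w 49.5 gf 29.99985158443451 j6 [ 34.  21. -39.   0. -29. -14.]
x -0.3 y 1.2 z -125.2 az 0.1835 per row max 25.050463052809242
x 57.7 y -103.6 z -15.0 az 0.2094 per row max 23.895137580687834
x 32.8 y -105.7 z 15.0 az -0.0000 per row max 22.34054609896544
x -0.0 y -1.0 z 25.0 az -0.0000 per row max 5.0039984012787215
```

servo_tool([
  [[1,0,0,-25,0,0,0.035],[1,0,0,-50,0,0,0.07],[1,0,0,-75,0,0,0.11],[1,0,0,-100,0,0,0.15],[1,0,1,-125,0,0,0.183]],
])

```text
time_s: 4.15
tcp_pos: [0.4282, 0.0985, 0.151]
ee_rot: [[0.173, -0.985, 0.001], [-0.985, -0.173, 0.0], [-0.0, -0.001, -1.0]]
wrist_force: [0.2, -0.4, -1.3]
gripper_width: 0.565
gripper_force: 30.0
```

servo_tool([
  [[1,11,-20,-3,0,0,0.04],[1,23,-41,-6,0,0,0.08],[1,35,-62,-9,0,0,0.125],[1,46,-83,-12,0,0,0.167],[1,58,-104,-15,0,0,0.209]],
])

```text
time_s: 4.65
tcp_pos: [0.5416, 0.0592, 0.165]
ee_rot: [[-0.036, -0.999, 0.0], [-0.999, 0.036, 0.0], [-0.0, -0.0, -1.0]]
wrist_force: [0.1, -0.7, -1.9]
gripper_width: 0.566
gripper_force: 30.0
```

servo_tool([
  [[1,8,-27,4,0,0,0],[1,16,-54,8,0,0,0],[1,25,-80,12,0,0,0],[1,33,-106,15,0,0,0],[1,33,-106,15,0,0,0]],
])

```text
time_s: 5.15
tcp_pos: [0.6477, 0.0219, 0.1484]
ee_rot: [[-0.036, -0.999, -0.0], [-0.999, 0.036, -0.0], [0.0, -0.0, -1.0]]
wrist_force: [-0.1, -0.1, -0.7]
gripper_width: 0.571
gripper_force: 30.0
```

servo_tool([
  [[1,0,0,8,0,0,0],[1,0,0,16,0,0,0],[1,0,0,24,0,0,0],[1,0,0,24,0,0,0],[1,0,0,24,0,0,0]],
])

```text
time_s: 5.65
tcp_pos: [0.6453, 0.0232, 0.1255]
ee_rot: [[-0.033, -0.999, -0.0], [-0.999, 0.033, -0.0], [0.0, 0.0, -1.0]]
wrist_force: [0.0, 0.8, 0.2]
gripper_width: 0.564
gripper_force: 30.0
```

```bash
python3 - <<'E'
from plan import *
import cv2
a=now();plan(a,(645.5,23.5,94.8,178))
c=r.capture("side")["pixels"][70:220,280:450,::-1];cv2.imwrite("pics/k2.png",cv2.resize(c,None,fx=4,fy=4))
E
```

```text
t 5.65 tcp [645.3  23.2 125.5] yaw 178.09 tilt [-0.0004 -0.0002] F [0.  0.8 0.2] w 49.0 gf 29.999948143959045 j6 [ 16.  29.  -5.   0. -56. -18.]
x -0.3 y -0.2 z 30.7 az 0.0015 per row max 6.136248963826024
```

View pics/k2.png

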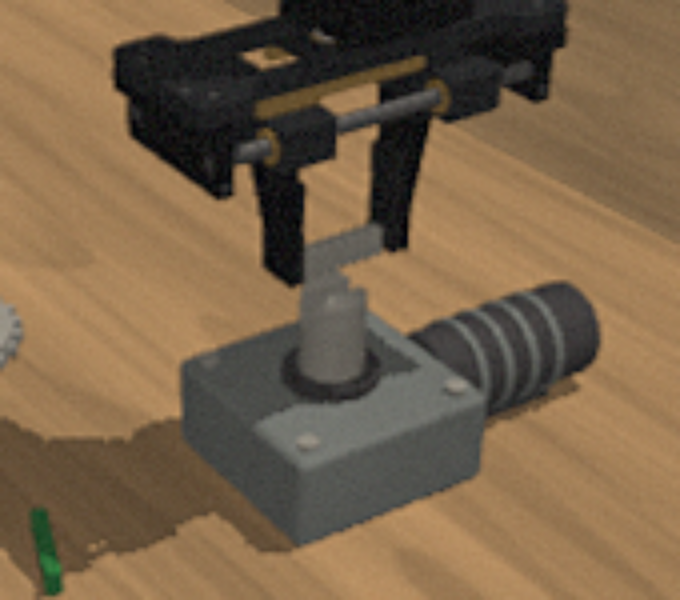

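The key is held level at crop (345,252), above the slotted shaft top at (333,290), and lines up with the slot. Lowering slowly while watching the force.

servo_tool([
  [[1,0,0,4,0,0,0],[1,0,0,8,0,0,0],[1,0,0,12,0,0,0],[1,0,0,16,0,0,0],[1,0,0,20,0,0,0]],
])

```text
time_s: 6.2
tcp_pos: [0.6456, 0.023, 0.105]
ee_rot: [[-0.034, -0.999, -0.0], [-0.999, 0.034, -0.0], [0.0, 0.0, -1.0]]
wrist_force: [0.2, 0.3, 0.2]
gripper_width: 0.562
gripper_force: 30.0
```

servo_tool([
  [[1,0,0,2,0,0,0],[1,0,0,4,0,0,0],[1,0,0,6,0,0,0],[1,0,0,8,0,0,0],[1,0,0,9,0,0,0]],
])

```text
time_s: 6.7
tcp_pos: [0.6456, 0.023, 0.0964]
ee_rot: [[-0.034, -0.999, -0.0], [-0.999, 0.034, -0.0], [0.0, 0.0, -1.0]]
wrist_force: [-0.1, 0.0, -0.9]
gripper_width: 0.565
gripper_force: 30.0
```

servo_tool([
  [[1,0,0,0.5,0,0,0],[1,0,0,1,0,0,0],[1,0,0,1.5,0,0,0],[1,0,0,2,0,0,0],[1,0,0,2,0,0,0]],
])

```text
time_s: 7.2
tcp_pos: [0.6457, 0.0231, 0.0948]
ee_rot: [[-0.034, -0.999, 0.0], [-0.999, 0.034, 0.0], [-0.0, -0.0, -1.0]]
wrist_force: [0.3, -0.1, 0.5]
gripper_width: 0.568
gripper_force: 30.0
```

```bash
python3 - <<'E'
from plan import *
now()
E
```

```text
t 7.2 tcp [645.7  23.1  94.8] yaw 178.06 tilt [0.0002 0.    ] F [ 0.3 -0.1  0.5] w 49.4 gf 30.000210106372833 j6 [ 16.  31.  -6.   0. -53. -18.]
```

servo_tool([
  [[1,0,0,0.5,0,0,0],[1,0,0,1,0,0,0],[1,0,0,1,0,0,0],[0.3,0,0,1,0,0,0],[0.15,0,0,1,0,0,0]],
])

```text
time_s: 7.7
tcp_pos: [0.6458, 0.023, 0.0935]
ee_rot: [[-0.034, -0.999, 0.0], [-0.999, 0.034, 0.0], [-0.0, -0.0, -1.0]]
wrist_force: [-0.4, 0.9, 0.8]
gripper_width: 0.673
gripper_force: 0.0
```

servo_tool([
  [[0.1,0,0,0,0,0,0],[0.1,0,0,0,0,0,0],[0,0,0,-15,0,0,0],[0,0,0,-45,0,0,0],[0,0,0,-85,0,0,0]],
])

```text
time_s: 8.2
tcp_pos: [0.6443, 0.0228, 0.177]
ee_rot: [[-0.034, -0.999, -0.005], [-0.999, 0.034, -0.001], [0.001, 0.005, -1.0]]
wrist_force: [0.7, 0.1, 0.3]
gripper_width: 0.989
gripper_force: 0.0
```

```bash
python3 - <<'E'
from plan import *
a=now();plan(a,(600,130,170,148),(540,210,150,120),(529,238,110,116.5))
E
```

```text
t 8.2 tcp [644.3  22.8 177. ] yaw 178.03 tilt [-0.0054 -0.001 ] F [0.7 0.1 0.3] w 86.0 gf 0.0 j6 [ 16.  26.  -1.  -0. -63. -18.]
x -105.6 y 48.0 z 7.0 az 0.5242 per row max 23.24536354323876
x -36.0 y 93.3 z 20.0 az 0.4887 per row max 20.396078054371138
x -4.5 y 29.7 z 40.0 az 0.0611 per row max 10.009995004993758
```

servo_tool([
  [[0,-21,10,1,0,0,0.105],[0,-42,19,2,0,0,0.21],[0,-63,29,4,0,0,0.315],[0,-84,38,5,0,0,0.42],[0,-106,48,7,0,0,0.524]],
])

```text
time_s: 8.7
tcp_pos: [0.601, 0.1313, 0.1715]
ee_rot: [[-0.533, -0.846, 0.0], [-0.846, 0.533, 0.0], [-0.0, -0.0, -1.0]]
wrist_force: [0.3, 0.8, -0.3]
gripper_width: 0.999
gripper_force: 0.0
```

servo_tool([
  [[0,-7,19,4,0,0,0.1],[0,-14,37,8,0,0,0.2],[0,-21,56,12,0,0,0.3],[0,-28,75,16,0,0,0.4],[0,-36,93,20,0,0,0.489]],
])

```text
time_s: 9.2
tcp_pos: [0.5408, 0.2109, 0.1513]
ee_rot: [[-0.868, -0.497, -0.0], [-0.497, 0.868, -0.0], [0.0, 0.0, -1.0]]
wrist_force: [0.4, 0.5, 0.3]
gripper_width: 0.993
gripper_force: 0.0
```

servo_tool([
  [[0,-1,8,10,0,0,0.02],[0,-3,18,20,0,0,0.04],[0,-4,26,30,0,0,0.061],[0,-5,30,40,0,0,0.061],[0,-5,30,40,0,0,0.061]],
])

```text
time_s: 9.7
tcp_pos: [0.5299, 0.2387, 0.1099]
ee_rot: [[-0.894, -0.447, -0.003], [-0.447, 0.894, -0.002], [0.003, -0.0, -1.0]]
wrist_force: [-1.1, -1.0, 0.7]
gripper_width: 1.0
gripper_force: 0.0
```

```bash
python3 - <<'E'
from plan import *
import cv2
a=now();plan(a,(529,238,26,116.5))
f=lambda c,x,y,w,h,k:cv2.resize(c["pixels"][y:y+h,x:x+w,::-1],None,fx=k,fy=k,interpolation=cv2.INTER_CUBIC)
t=r.capture("top");s=r.capture("side")
cv2.imwrite("pics/k3.png",np.hstack([f(t,285,110,60,80,5),f(s,210,70,100,114,3.51)[:400],f(s,340,120,40,80,5)[:400]]))
E
```

```text
t 9.7 tcp [529.9 238.7 109.9] yaw 116.57 tilt [-0.0027 -0.0018] F [-1.1 -1.   0.7] w 87.0 gf 0.0 j6 [  40.   25.  -15.   -0.  -51. -104.]
x 1.1 y -0.2 z 83.9 az 0.0011 per row max 16.77772433474953
```

View pics/k3.png

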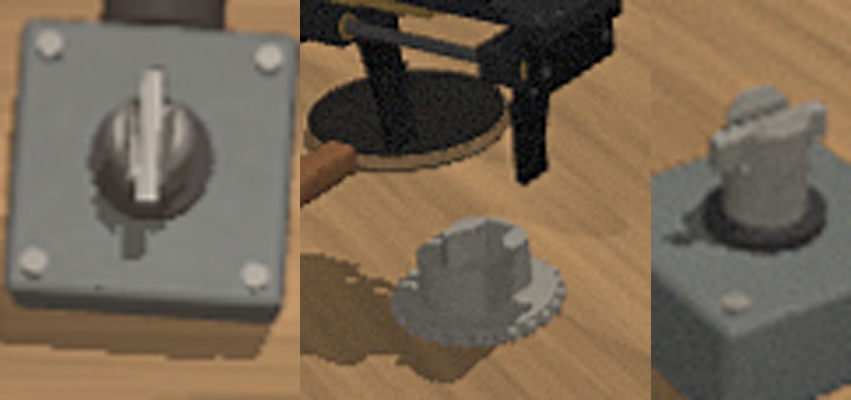

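The key lies in the slot with both ends protruding evenly, at left panel (150,135) and right panel (770,130). The fingers straddle the boss at middle panel (475,265). Descending to the flats.

servo_tool([
  [[0,1,0,20,0,0,0],[0,1,0,42,0,0,0],[0,1,0,64,0,0,0],[0,1,0,84,0,0,0],[0,1,0,84,0,0,0]],
])

```text
time_s: 10.3
tcp_pos: [0.5288, 0.237, 0.0255]
ee_rot: [[-0.895, -0.446, -0.004], [-0.446, 0.895, -0.003], [0.005, -0.001, -1.0]]
wrist_force: [0.0, -0.7, -0.6]
gripper_width: 0.999
gripper_force: 0.0
```

servo_tool([
  [[0.2,0,0,0,0,0,0],[0.5,0,0,0,0,0,0],[1,0,0,0,0,0,0],[1,0,0,0,0,0,0],[1,0,0,0,0,0,0]],
])

```text
time_s: 10.8
tcp_pos: [0.5301, 0.2388, 0.0282]
ee_rot: [[-0.895, -0.446, 0.001], [-0.446, 0.895, 0.001], [-0.001, 0.001, -1.0]]
wrist_force: [-1.6, 3.3, 3.8]
gripper_width: 0.633
gripper_force: 1.8
```

servo_tool([
  [[1,0,0,0,0,0,0],[1,0,0,0,0,0,0],[1,0,0,0,0,0,0],[1,0,0,-5,0,0,0],[1,0,0,-10,0,0,0]],
])

```text
time_s: 11.3
tcp_pos: [0.5289, 0.2374, 0.0366]
ee_rot: [[-0.895, -0.446, -0.003], [-0.446, 0.895, -0.002], [0.003, -0.001, -1.0]]
wrist_force: [-1.5, 0.1, -3.6]
gripper_width: 0.596
gripper_force: 30.0
```

```bash
python3 - <<'E'
from plan import *
a=now();plan(a,(529,238,160,110),(590,130,165,98),(645.5,23.5,162,88))
E
```

```text
t 11.3 tcp [528.9 237.4  36.6] yaw 116.49 tilt [-0.0027 -0.0021] F [-1.5  0.1 -3.6] w 51.8 gf 29.98225288465619 j6 [  40.   30.  -19.   -0.  -41. -104.]
x -0.4 y 0.5 z -123.4 az 0.1133 per row max 24.680413353692597
x -20.4 y -122.4 z -5.0 az 0.2094 per row max 24.827404213892358
x -40.1 y -113.2 z 3.0 az 0.1745 per row max 24.02623566021111
```

servo_tool([
  [[1,0,0,-18,0,0,0.02],[1,0,0,-42,0,0,0.04],[1,0,0,-70,0,0,0.065],[1,0,0,-98,0,0,0.09],[1,0,0,-123,0,0,0.113]],
])

```text
time_s: 11.8
tcp_pos: [0.5294, 0.2377, 0.1612]
ee_rot: [[-0.94, -0.341, -0.001], [-0.341, 0.94, -0.001], [0.001, -0.0, -1.0]]
wrist_force: [-0.2, 0.4, -3.9]
gripper_width: 0.595
gripper_force: 30.0
```

servo_tool([
  [[1,-4,-24,-1,0,0,0.04],[1,-8,-48,-2,0,0,0.08],[1,-12,-73,-3,0,0,0.12],[1,-16,-98,-4,0,0,0.165],[1,-20,-122,-5,0,0,0.209]],
])

```text
time_s: 12.3
tcp_pos: [0.59, 0.129, 0.1646]
ee_rot: [[-0.99, -0.138, -0.003], [-0.138, 0.99, -0.001], [0.003, -0.001, -1.0]]
wrist_force: [0.4, 0.2, -4.2]
gripper_width: 0.596
gripper_force: 30.0
```

servo_tool([
  [[1,-9,-26,0,0,0,0.04],[1,-19,-52,1,0,0,0.08],[1,-27,-76,2,0,0,0.12],[1,-34,-96,2,0,0,0.15],[1,-40,-113,3,0,0,0.175]],
])

```text
time_s: 12.8
tcp_pos: [0.6456, 0.0227, 0.1615]
ee_rot: [[-0.999, 0.037, -0.002], [0.037, 0.999, -0.0], [0.002, -0.001, -1.0]]
wrist_force: [-0.2, 1.1, -4.0]
gripper_width: 0.592
gripper_force: 30.0
```

servo_tool([
  [[1,0,0,3,0,0,0],[1,0,0,7,0,0,0],[1,0,0,10,0,0,0],[1,0,0,10,0,0,0],[1,0,0,10,0,0,0]],
])

```text
time_s: 13.3
tcp_pos: [0.6457, 0.025, 0.1525]
ee_rot: [[-0.999, 0.033, -0.0], [0.033, 0.999, -0.0], [0.0, -0.0, -1.0]]
wrist_force: [0.5, -0.1, -4.1]
gripper_width: 0.599
gripper_force: 30.0
```

```bash
python3 - <<'E'
from plan import *
import cv2
a=now();plan(a,(645.5,23.5,84,88))
f=lambda c,x,y,w,h,k:cv2.resize(c["pixels"][y:y+h,x:x+w,::-1],None,fx=k,fy=k,interpolation=cv2.INTER_CUBIC)
s=r.capture("side");cv2.imwrite("pics/k4.png",f(s,290,60,150,150,4))
E
```

```text
t 13.3 tcp [645.7  25.  152.5] yaw 88.11 tilt [-0.0003 -0.0001] F [ 0.5 -0.1 -4.1] w 52.1 gf 29.9823430320248 j6 [  17.   28.   -3.    0.  -60. -108.]
x 0.2 y -1.5 z 68.5 az 0.0019 per row max 13.704681653686231
```

View pics/k4.png

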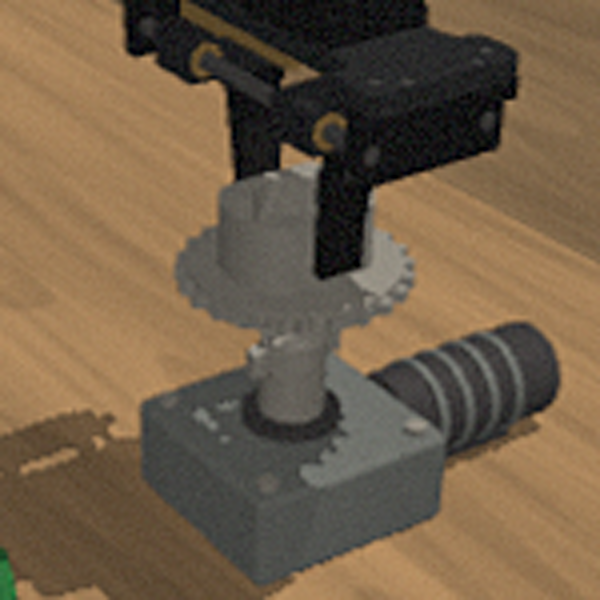

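The sprocket is held level at crop (290,270), directly over the shaft and key at (292,345). Lowering in stages.

servo_tool([
  [[1,0,-1.5,5,0,0,0],[1,0,-1.5,11,0,0,0],[1,0,-1.5,17,0,0,0],[1,0,-1.5,23,0,0,0],[1,0,-1.5,28,0,0,0]],
])

```text
time_s: 13.85
tcp_pos: [0.6456, 0.0228, 0.1236]
ee_rot: [[-0.999, 0.034, -0.001], [0.034, 0.999, -0.0], [0.001, -0.0, -1.0]]
wrist_force: [0.5, 0.7, -2.8]
gripper_width: 0.599
gripper_force: 30.0
```

servo_tool([
  [[1,0,0,3,0,0,0],[1,0,0,6,0,0,0],[1,0,0,9,0,0,0],[1,0,0,12,0,0,0],[1,0,0,14,0,0,0]],
])

```text
time_s: 14.35
tcp_pos: [0.6459, 0.0229, 0.1103]
ee_rot: [[-0.999, 0.034, -0.0], [0.034, 0.999, 0.0], [0.0, 0.0, -1.0]]
wrist_force: [0.4, -0.6, -3.8]
gripper_width: 0.594
gripper_force: 30.0
```

servo_tool([
  [[1,0,0,5,0,0,0],[1,0,0,10,0,0,0],[1,0,0,15,0,0,0],[1,0,0,20,0,0,0],[1,0,0,24,0,0,0]],
])

```text
time_s: 14.85
tcp_pos: [0.6457, 0.0228, 0.0859]
ee_rot: [[-0.999, 0.034, -0.001], [0.034, 0.999, -0.0], [0.001, -0.0, -1.0]]
wrist_force: [-0.6, 0.3, -3.8]
gripper_width: 0.597
gripper_force: 30.0
```

servo_tool([
  [[1,0,0,0.5,0,0,0],[1,0,0,1,0,0,0],[1,0,0,1.5,0,0,0],[1,0,0,2,0,0,0],[1,0,0,2,0,0,0]],
])

```text
time_s: 15.35
tcp_pos: [0.6459, 0.0229, 0.0847]
ee_rot: [[-0.999, 0.034, 0.0], [0.034, 0.999, 0.0], [-0.0, 0.0, -1.0]]
wrist_force: [0.4, 0.7, -3.7]
gripper_width: 0.595
gripper_force: 30.0
```

servo_tool([
  [[1,0,0,0.5,0,0,0],[1,0,0,1,0,0,0],[1,0,0,1.5,0,0,0],[1,0,0,1.5,0,0,0],[1,0,0,1.5,0,0,0]],
])

```text
time_s: 15.85
tcp_pos: [0.6461, 0.0229, 0.0842]
ee_rot: [[-0.999, 0.034, 0.001], [0.034, 0.999, -0.0], [-0.001, -0.0, -1.0]]
wrist_force: [-3.5, -0.1, 5.3]
gripper_width: 0.596
gripper_force: 30.0
```

Contact at about the expected height, so the sprocket is on the collar. Release and rise.

servo_tool([
  [[0.3,0,0,-0.5,0,0,0],[0.15,0,0,-0.5,0,0,0],[0.1,0,0,-0.5,0,0,0],[0.05,0,0,-0.5,0,0,0],[0,0,0,-0.5,0,0,0]],
])

```text
time_s: 16.35
tcp_pos: [0.646, 0.0229, 0.0833]
ee_rot: [[-0.999, 0.034, -0.0], [0.034, 0.999, -0.0], [0.0, -0.0, -1.0]]
wrist_force: [0.4, -0.6, 0.1]
gripper_width: 0.948
gripper_force: 0.0
```

servo_tool([
  [[0,0,0,-10,0,0,0],[0,0,0,-30,0,0,0],[0,0,0,-60,0,0,0],[0,0,0,-90,0,0,0],[0,0,0,-120,0,0,0]],
])

```text
time_s: 16.85
tcp_pos: [0.6459, 0.0228, 0.2056]
ee_rot: [[-0.999, 0.034, 0.001], [0.034, 0.999, -0.0], [-0.001, 0.0, -1.0]]
wrist_force: [0.7, 0.6, 0.6]
gripper_width: 1.003
gripper_force: 0.0
```

servo_tool([
  [[0,30,10,0,0,0,0],[0,65,20,0,0,0,0],[0,100,30,0,0,0,0],[0,135,40,0,0,0,0],[0,150,50,0,0,0,0]],
])

```text
time_s: 17.35
tcp_pos: [0.4951, 0.0779, 0.2046]
ee_rot: [[-0.999, 0.034, 0.0], [0.034, 0.999, 0.001], [-0.0, 0.001, -1.0]]
wrist_force: [0.2, 0.9, -0.1]
gripper_width: 1.002
gripper_force: 0.0
```

```bash
python3 - <<'E'
from plan import *
import cv2
now()
f=lambda c,x,y,w,h,k:cv2.resize(c["pixels"][y:y+h,x:x+w,::-1],None,fx=k,fy=k,interpolation=cv2.INTER_CUBIC)
s=r.capture("side");t=r.capture("top");cv2.imwrite("pics/k5.png",np.hstack([f(s,310,110,100,100,4),f(t,265,90,100,100,4)]))
E
```

```text
t 17.35 tcp [495.1  77.9 204.6] yaw 88.06 tilt [0.0003 0.0006] F [ 0.2  0.9 -0.1] w 87.2 gf 0.0 j6 [  28.   11.  -19.   -0.  -59. -119.]
```

View pics/k5.png

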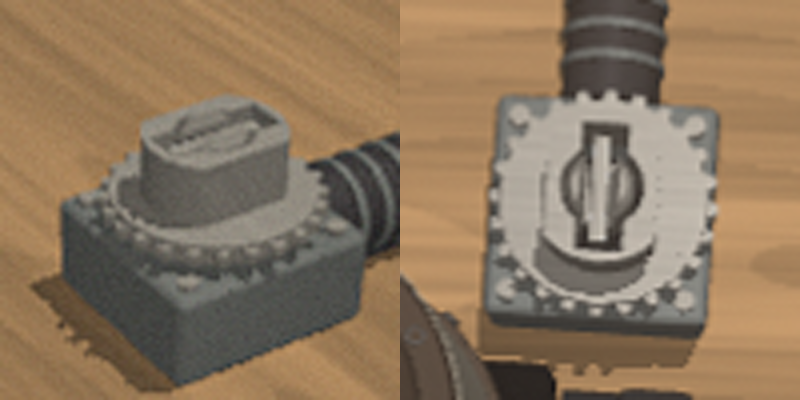

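The sprocket sits level and low on the collar, with its boss at left panel (215,155). The key is centred in the keyway at right panel (603,190). The gripper is clear, so I'm handing in.

```bash
python3 -c "
from station import r
print(r.finish_job())"
```

```text
the job is handed in; nothing more can be done
None
```

The job is handed in at about 17 s: the key lies in the shaft slot with both ends sticking out evenly, the keyed sprocket sits level on the collar over it, the gripper has let go of both, and the plain sprocket was not touched.

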